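# Divert the grinding balls to the other chute

## Task

The grinding balls are to go into the chute that the seesaw gate does not lead to at present. Rock the gate over by pressing down the flat pad at its raised end, then press down the pad of the release lever and keep it down until all three balls have run through the gate into that chute, and let the lever come back up. Work with the fingertips only: do not grasp or touch the balls, and leave the other things on the bench where they are.

Things in the scene. Friction and masses are not known exactly. Their poses are not given: they have to be found in the camera images.
- sorter: sheet-metal ball sorter fixed to the bench: base 400 mm wide (y), a sloping feed at the back (+x), the gate in the middle, and left (+y) and right (-y) of it a sloping chute 60 mm wide, closed at the outer end, where balls collect (centres then 130 to 190 mm from the middle, under 50 mm high). Origin on the bench under the gate's pivot; -x is its front, towards the robot. Top: lever, 158 mm
- gate (a joint): tilt of the seesaw gate, rad: +0.30 left end down, balls run left; -0.30 right end down, balls run right. A steel trough 170 x 48 mm on a pivot along the sorter's x, 55 mm above the bench. Top-heavy: it lies against either stop and, pressed past level, falls over by itself. under 2 N on the raised pad rocks it; that pad goes down 38 mm in all
- left_pad (a point): middle of the top face of the gate's left press pad, a flat plate 50 (x) by 45 mm (y), 5 mm thick, sticking out in front (-x) of the trough's left end, free above. The trough's front wall, 34 mm higher than the pad, stands 23 mm behind (+x of) this point. 102 mm above the bench when raised, 64 mm when down
- right_pad (a point): the same at the gate's right end
- lever (a joint): angle of the release lever in rad: 0 = at rest, its stop hangs in the feed in front of the balls; 0.50 = pad fully pressed, stop lifted clear (balls can pass from about 0.40). A spring brings it back when let go. Fully pressing the pad takes about 3 N and 24 mm of travel
- lever_pad (a point): middle of the top face of the release lever's press pad, a flat plate 50 (x) by 45 mm (y), 5 mm thick, left (+y) of the feed, 156 mm above the bench at rest; it goes down 24 mm, turning about a pivot along the sorter's x axis that lies 50 mm to its right (-y)
- ball_1: plain steel ball, 22 mm in diameter, about 44 g; waits in the sloping feed behind the stop of the release lever (ball_1 foremost); origin at its centre
- ball_2: plain steel ball, 22 mm in diameter, about 44 g; waits in the sloping feed behind the stop of the release lever (ball_1 foremost); origin at its centre
- ball_3: plain steel ball, 22 mm in diameter, about 44 g; waits in the sloping feed behind the stop of the release lever (ball_1 foremost); origin at its centre
- cork: tapered cork stopper, 27 mm across, 26 mm high, standing in front of the sorter's left chute; a bystander, to be left alone; origin at the middle of its underside
- marker: felt marker, 139 mm long, 19 mm thick, lying in front of the sorter's right chute; a bystander, to be left alone; origin at the middle of its underside
- petri_dish: glass Petri dish lid lying upside down, 78 mm across, 12 mm high, behind the sorter's right chute; a bystander, to be left alone; origin at the middle of its underside
- dropper_bottle: small brown dropper bottle, 33 mm across, 79 mm high, behind the sorter's left chute; a bystander, to be left alone; origin at the middle of its underside

How it is judged:
By the outcome, as a careful person would: the job done as asked, in the order asked, and still so for the second after the job is handed in, with the robot touching nothing.
It also fails if it takes over 32 s, if anything falls off the work surface, if the arm or the gripper's body presses on something with over 40 N, if the wrist force passes 120 N, or if a joint passes its speed limit or range.

## Robot

A 6-joint arm with a two-finger parallel gripper is mounted at the origin on a cart in front of the work surface, level with it; the furniture and walls round the work are solid. World frame = base frame: x ahead of the robot, y to its left, z up, the work surface at z = 0. Lengths are in m, angles in rad, forces in N, time in s.
With the tool pointing down it reaches from about 0.35 to 0.975 m from the base axis. Payload 4.9 kg.
Tool frame: the origin (TCP) lies midway between the tips of the shut fingers; the grasp point (between the pads) lies 19 mm behind it; z points along the fingers, y is the direction in which the jaws open and shut (so a half turn about z gives the same grasp; the last joint's range is limited). The gripper opens to 85 mm and grips with 20 to 120 N. Pads are 22 mm wide; open, the fingers measure 114 mm over their backs; the gripper's body (76 mm by 85 mm) begins 54 mm behind the grasp point. The pads swing forward as they close: fully open they stand 13 mm farther back than shut.
Start: joints at [-1.237, 0.053, 1.613, -0, 1.476, -0.119], TCP at [0.273, -0.562, 0.231] pointing down, gripper open.
Joint ranges: [-3.01, 3.01], [-1.01, 2.22], [0.06, 2.58], [-1.02, 4.17], [0.09, 2.62], [-3.14, 3.14]. Speed limits (rad/s): [2.57, 2.57, 3.14, 3.14, 3.14, 3.14].

## Interface

Orientations are given as a rotation vector (axis times angle).
In Python, from station import ctrl gives the robot as it stands.
- The arm moves only by the tool play_rows, never from a script. Its argument "motion" is a list that holds one entry, the list of rows, each a list of 7 numbers: the closure, from -1 (fully open) to 1 (shut), then the shift along the tool's x, y, z in cm, then the turn, a rotation vector about the tool's x, y, z in degrees. A call has 1 to 20 rows; each row is the pose to reach, as a shift and turn from the pose measured when the call began, along the tool's axes at that moment; what a row does not reach only later rows make up. A row lasts 1/8 s, in which the tool goes at most 62.5 mm and 10.7 degrees, less where a joint would pass 70% of its speed; a pose out of reach is approached as far as the arm can. A call with a gripper value outside its range is refused whole. The fingers move at their own pace and stop on an object; "newtons" is the grip in N (left out, the last holds). Time passes only in rows, so rows that repeat a pose let the fingers close. It gives the time, the measured TCP pose, the force and the opening at its end, in the units of the state.
- ctrl.get_obs(): the state, without advancing time (a new reading comes with each control period).
- ctrl.get_image(name): name is "scene" or "top" or "wrist"; returns a dict with "color" (384x512x3 uint8, red, green, blue), "mtx" (3x3 intrinsics, pixels), "T" (4x4, takes a point from camera to world coordinates). Camera axes: x right, y up, looking along -z (the intrinsics and any distortion apply to the point x, -y, -z); pixel columns grow to the right and rows downward; lengths in m; the calibration is good to about 2 mm. A picture is of the moment at which its call begins. There is no depth.
- ctrl.finish_job(): hands the job in, once; it reports no verdict.
The state is a dict: "t": time; "q": joint angles; "dq": joint speeds; "effort": joint torques, N m; "tool_pos": TCP position; "tool_rot": TCP orientation; "contact_force": force on the tool from outside, world axes, zero at the start; "wrist_torque": the same for the moment, N m; "opening": finger opening in m.
Only numpy, scipy, OpenCV 4.12 (cv2) and the standard library are available. Lean on these libraries where they do the work, as an engineer would, in place of code of your own. Each camera call takes 0.05 s, during which the arm holds its last target.

## Working session

There is one attempt and no reset: what is moved stays moved. The work goes in short steps, Python scripts to look and compute and a tool call to move; the robot and the scene stay as the last step left them, time stands still between calls to the robot, and variables do not carry over. Pictures are saved under pics/ and viewed, and the job is handed in when it is done.

Besides the shell and the picture viewer there is one more tool, called after "Emit:" as name(argument=value, ...) on one line, values as JSON. play_rows: Moves the arm, as the interface text tells. Its arguments: {"type":"object","properties":{"motion":{"type":"array"},"newtons":{"type":"number"}},"required":["motion"]}

```bash
mkdir -p pics; python3 - <<'E'
from station import ctrl
import cv2,pickle
d={}
for n in("scene","top"):
    i=ctrl.get_image(n);d[n]=i
    cv2.imwrite(f"pics/{n}0.png",cv2.resize(i["color"][:,:,::-1],None,fx=1.5,fy=1.5,interpolation=cv2.INTER_CUBIC))
    print(n,i["mtx"].tolist(),i["T"].round(3).tolist())
pickle.dump(d,open("im0.pkl","wb"))
o=ctrl.get_obs();print(o)
E
```

```text
scene [[476.48221335909074, 0.0, 258.22575747192906], [0.0, 476.48221335909074, 187.04293001478425], [0.0, 0.0, 1.0]] [[0.823, 0.278, -0.494, -0.068], [-0.567, 0.366, -0.738, -1.079], [-0.025, 0.888, 0.459, 0.663], [0.0, 0.0, 0.0, 1.0]]
top [[474.2009181358063, 0.0, 257.93060008704606], [0.0, 474.2009181358063, 194.79663804874775], [0.0, 0.0, 1.0]] [[-0.011, 0.982, -0.189, 0.337], [-1.0, -0.013, -0.01, -0.254], [-0.012, 0.189, 0.982, 0.98], [0.0, 0.0, 0.0, 1.0]]
{'t': 0.1, 'q': array([-1.23699090e+00,  5.32888893e-02,  1.61416524e+00,  3.11599880e-05,
        1.47603144e+00, -1.19010424e-01]), 'dq': array([-9.42761265e-04, -1.81439404e-03, -2.98396643e-03,  9.61121465e-04,
        6.35986664e-04, -4.61666660e-05]), 'effort': array([-2.90588168e-04, -3.94902992e+01, -3.71362925e+01, -1.34322222e-04,
        3.85221749e-03,  6.84985508e-07]), 'tool_pos': array([ 0.27324979, -0.56146364,  0.23018208]), 'tool_rot': array([-3.05957996e+00, -7.04792480e-01,  2.70117633e-04]), 'contact_force': array([ 0.22740314, -0.1496116 ,  0.08743635]), 'wrist_torque': array([-0.01937191, -0.00653207,  0.01768723]), 'opening': 0.08511475329135121}
```

View pics/scene0.png

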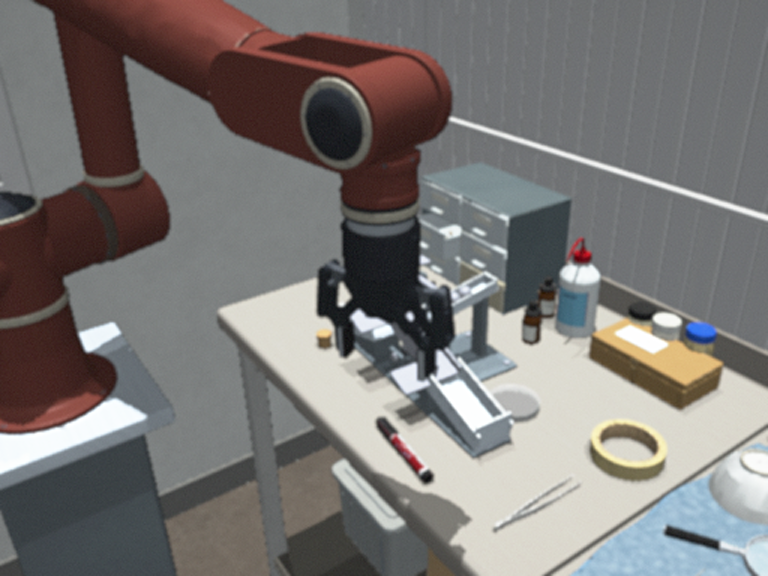

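View pics/top0.png

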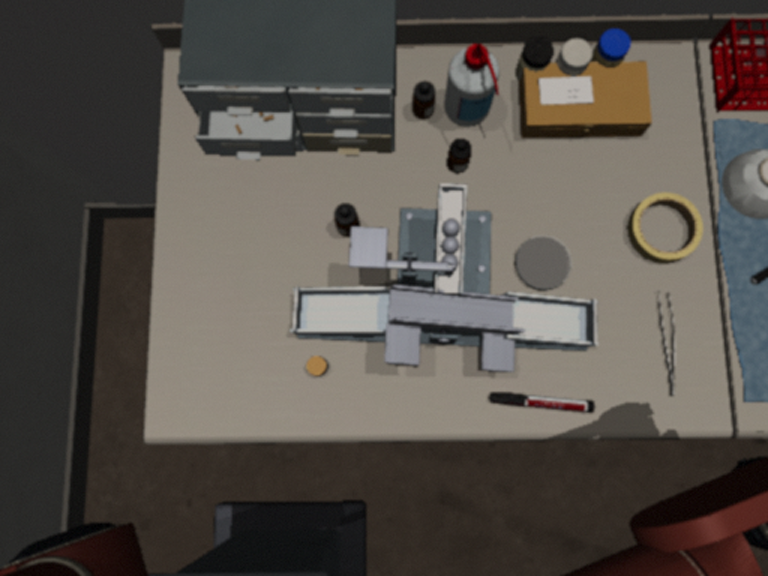

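```bash
python3 - <<'E'
import cv2,pickle
d=pickle.load(open("im0.pkl","rb"))
c=d["top"]["color"][110:255,185:405,::-1]
cv2.imwrite("pics/topc.png",cv2.resize(c,None,fx=3.6,fy=3.6,interpolation=cv2.INTER_CUBIC))
c=d["scene"]["color"][170:310,200:360,::-1]
cv2.imwrite("pics/scenec.png",cv2.resize(c,None,fx=4,fy=4,interpolation=cv2.INTER_CUBIC))
E
```

```text
(no output)
```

View pics/topc.png

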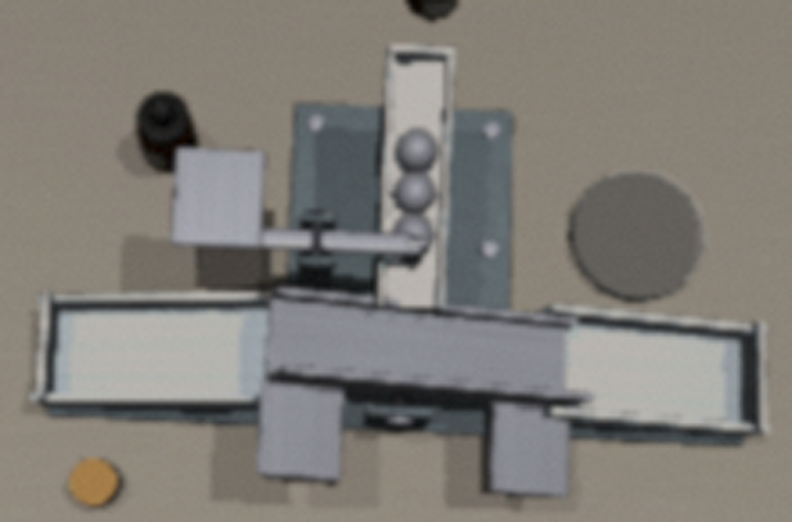

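View pics/scenec.png

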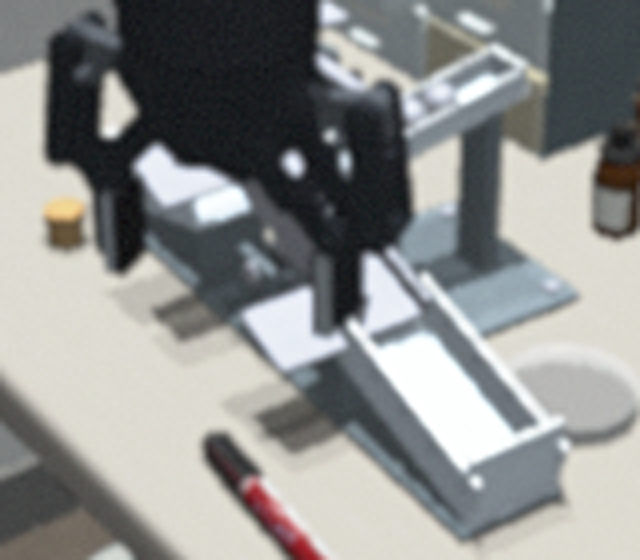

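```bash
cat > h.py <<'E'
import numpy as np,pickle
d=pickle.load(open("im0.pkl","rb"))
def ray(n,u,v,z):
    K=d[n]["mtx"];T=d[n]["T"]
    r=T[:3,:3]@np.array([(u-K[0,2])/K[0,0],-(v-K[1,2])/K[1,1],-1]);o=T[:3,3]
    return o+r*(z-o[2])/r[2]
def proj(n,p):
    K=d[n]["mtx"];T=d[n]["T"];c=T[:3,:3].T@(np.array(p)-T[:3,3])
    return np.array([K[0,0]*c[0]/-c[2]+K[0,2],-K[1,1]*c[1]/-c[2]+K[1,2]])
def tc(x,y,z): return ray("top",(x+.5)/3.6+185-.5,(y+.5)/3.6+110-.5,z)
E
python3 - <<'E'
from h import *
np.set_printoptions(precision=4,suppress=True)
L=[(176,150),(263,150),(263,243),(173,240)]
P=[tc(*p,.156) for p in L];print("lever",np.mean(P,0));print(np.array(P))
for nm,pts in(("left",[(263,386),(343,390),(340,482),(258,474)]),("right",[(494,403),(570,407),(567,494),(490,490)])):
  for z in(.102,.064):
    P=[tc(*p,z) for p in pts];print(nm,z,np.mean(P,0),"edges",[np.linalg.norm(P[i]-P[(i+1)%4]) for i in range(4)])
print("base front", tc(45,415,0),tc(745,445,0))
print("back plate",[tc(*p,0.005) for p in((293,103),(513,112))])
print("cork",tc(95,482,.026),"bottle",tc(163,115,.079))
print("balls",[tc(*p,.11) for p in((415,148),(413,190),(411,233))])
E
```

```text
lever [ 0.5522 -0.224   0.156 ]
[[ 0.576  -0.2027  0.156 ]
 [ 0.5754 -0.2463  0.156 ]
 [ 0.5277 -0.2458  0.156 ]
 [ 0.5298 -0.2012  0.156 ]]
left 0.102 [ 0.4394 -0.2638  0.102 ] edges [np.float64(0.04156776002027159), np.float64(0.047706310374528105), np.float64(0.04232499649738523), np.float64(0.04575229317575651)]
left 0.064 [ 0.4438 -0.2642  0.064 ] edges [np.float64(0.04336610318821826), np.float64(0.04977022522796585), np.float64(0.04415609993541796), np.float64(0.04773167151633554)]
right 0.102 [ 0.4299 -0.3817  0.102 ] edges [np.float64(0.03923582010869434), np.float64(0.044959155068013804), np.float64(0.039371298408174785), np.float64(0.045033027108606245)]
right 0.064 [ 0.434  -0.3872  0.064 ] edges [np.float64(0.04093327671922237), np.float64(0.046904219928708385), np.float64(0.041074616207137225), np.float64(0.046981287890356944)]
base front [ 0.4634 -0.117   0.    ] [ 0.4412 -0.5196  0.    ]
back plate [array([ 0.6479, -0.263 ,  0.005 ]), array([ 0.6405, -0.3936,  0.005 ])]
cork [ 0.422  -0.1491  0.026 ] bottle [ 0.6185 -0.1908  0.079 ]
balls [array([ 0.5887, -0.3262,  0.11  ]), array([ 0.5658, -0.3245,  0.11  ]), array([ 0.5426, -0.3228,  0.11  ])]
```

```bash
cat > rel.py <<'E'
import sys,numpy as np
from scipy.spatial.transform import Rotation as R
from station import ctrl
o=ctrl.get_obs();Rt=R.from_rotvec(o["tool_rot"])
def rel(p,yaw=-3.0):
    t=np.radians(yaw);G=R.from_matrix(np.array([[np.cos(t),np.sin(t),0],[np.sin(t),-np.cos(t),0],[0,0,-1]]))
    return (Rt.inv().apply(np.array(p)-o["tool_pos"])*100).round(2),(Rt.inv()*G).as_rotvec(degrees=True).round(1)
print(o["t"],o["tool_pos"].round(4),o["contact_force"].round(2),o["opening"])
for a in sys.argv[1:]: print(a,*rel([float(v) for v in a.split(",")]))
E
python3 rel.py .433,-.262,.23 .433,-.262,.13
```

```text
0.1 [ 0.2732 -0.5615  0.2302] [ 0.23 -0.15  0.09] 0.08511475329135121
.433,-.262,.23 [ 27.47 -19.94   0.06] [-0.1  0.  28.9]
.433,-.262,.13 [ 27.46 -19.92  10.06] [-0.1  0.  28.9]
```

Emit:
play_rows(motion=[[[1, 5, -3.6, 0, 0, 0, 9], [1, 10, -7.2, 0, 0, 0, 18], [1, 15, -10.9, 0, 0, 0, 28.9], [1, 20, -14.5, 0, 0, 0, 28.9], [1, 25, -18, 0, 0, 0, 28.9], [1, 27.5, -19.9, 0, 0, 0, 28.9], [1, 27.5, -19.9, 3, 0, 0, 28.9], [1, 27.5, -19.9, 7, 0, 0, 28.9], [1, 27.5, -19.9, 10, 0, 0, 28.9], [1, 27.5, -19.9, 10, 0, 0, 28.9]]], newtons=30)

```text
t: 1.35
tool_pos: [0.4314, -0.2604, 0.1273]
tool_rot: [-3.134, 0.081, 0.01]
contact_force: [-0.3, -0.7, -0.0]
opening: -0.0001
```

```bash
python3 rel.py .433,-.262,.074; python3 - <<'E'
from station import ctrl
import cv2
a=[]
for n,s in(("top",(slice(110,255),slice(185,405))),("wrist",(slice(None),slice(None)))):
    i=ctrl.get_image(n)
    cv2.imwrite(f"pics/{n}1.png",cv2.resize(i["color"][s][:,:,::-1],None,fx=3.6 if n=="top" else 1.5,fy=3.6 if n=="top" else 1.5,interpolation=cv2.INTER_CUBIC))
E
```

```text
1.35 [ 0.4314 -0.2604  0.1273] [-0.31 -0.72 -0.02] -5.026612158329325e-05
.433,-.262,.074 [0.2  0.19 5.32] [-0.3  0.4  0.1]
```

View pics/top1.png

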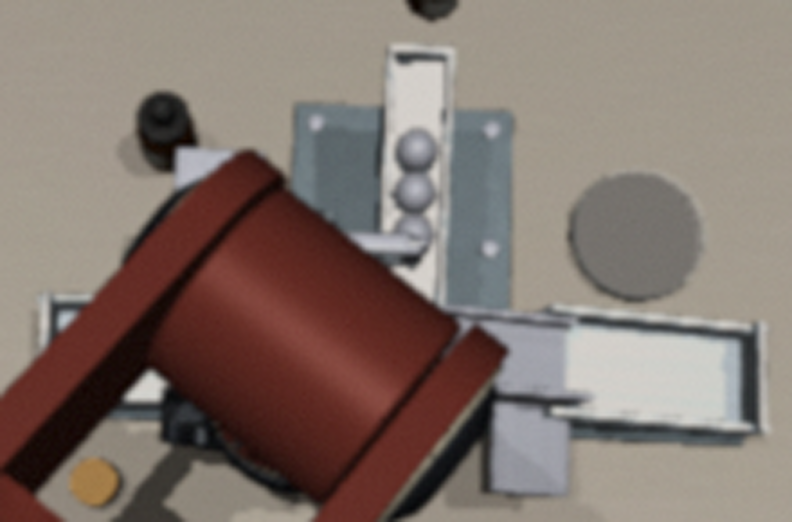

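View pics/wrist1.png

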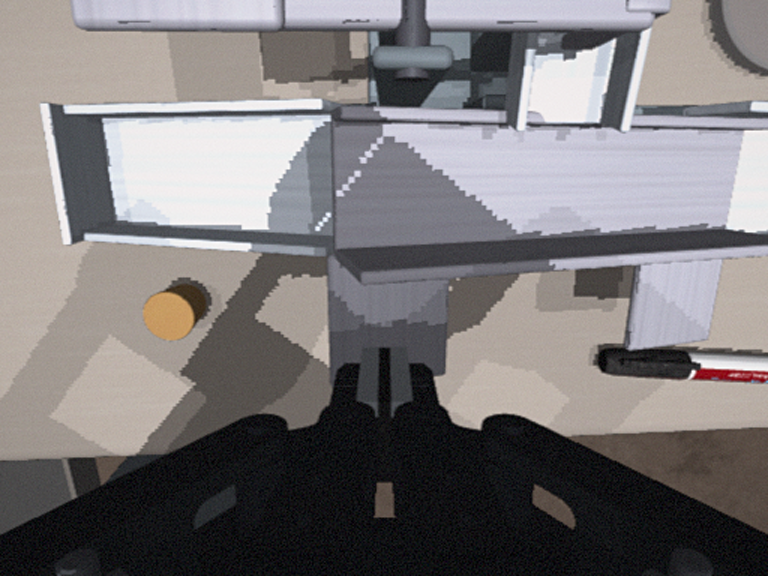

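Fingertips (≈385,350) hang over the raised left pad (330–447, 250–385), so I press now.

Emit:
play_rows(motion=[[[1, 0.1, 0.2, 1.2, 0, 0, 0], [1, 0.1, 0.2, 2.2, 0, 0, 0], [1, 0.1, 0.2, 3.2, 0, 0, 0], [1, 0.1, 0.2, 4.2, 0, 0, 0], [1, 0.1, 0.2, 5.2, 0, 0, 0], [1, 0.1, 0.2, 5.6, 0, 0, 0], [1, 0.1, 0.2, 5.6, 0, 0, 0], [1, 0.1, 0.2, 3, 0, 0, 0], [1, 0.1, 0.2, -2, 0, 0, 0], [1, 0.1, 0.2, -7, 0, 0, 0], [1, 0.1, 0.2, -8, 0, 0, 0]]])

```text
t: 2.82
tool_pos: [0.4365, -0.266, 0.2168]
tool_rot: [3.136, -0.081, 0.011]
contact_force: [-0.2, -0.4, -0.6]
opening: -0.0002
```

```bash
python3 rel.py .552,-.224,.2 ; python3 - <<'E'
from station import ctrl
import cv2
i=ctrl.get_image("wrist")
cv2.imwrite("pics/wrist2.png",cv2.resize(i["color"][:,:,::-1],None,fx=1.5,fy=1.5))
E
```

```text
2.825 [ 0.4365 -0.266   0.2168] [-0.24 -0.44 -0.56] -0.00018782038818786879
.552,-.224,.2 [11.31 -4.8   1.74] [ 0.2 -0.4  0. ]
```

View pics/wrist2.png

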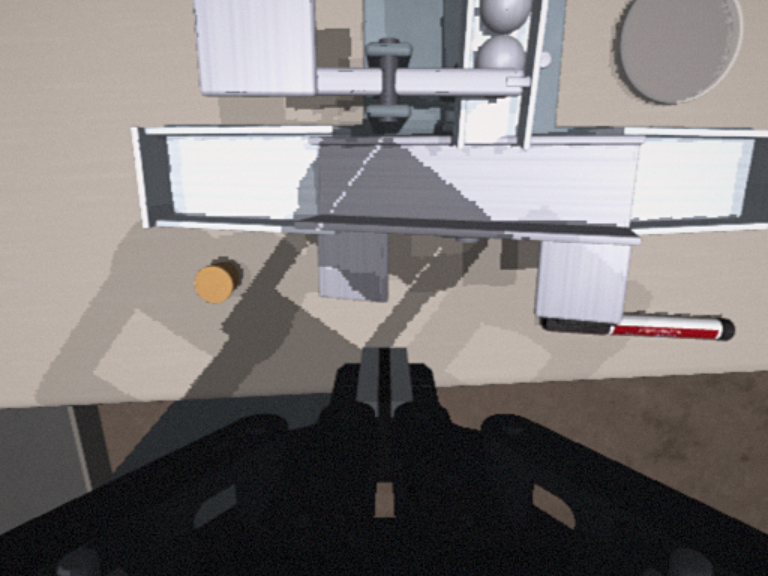

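The gate has rocked: the right pad (537–630 wide) now stands high, and the left one (318–388) is low. Next is the lever.

Emit:
play_rows(motion=[[[1, 4, -1.7, 0, 0, 0, 0], [1, 8, -3.4, 0, 0, 0, 0], [1, 11.3, -4.8, 0, 0, 0, 0], [1, 11.3, -4.8, 1.7, 0, 0, 0], [1, 11.3, -4.8, 3, 0, 0, 0], [1, 11.3, -4.8, 3, 0, 0, 0]]])

```text
t: 3.62
tool_pos: [0.5494, -0.2234, 0.1832]
tool_rot: [3.14, -0.083, 0.001]
contact_force: [-0.8, -0.3, -1.1]
opening: 0.0002
```

```bash
python3 rel.py .552,-.224,.156 .552,-.224,.132 ; python3 - <<'E'
from station import ctrl
import cv2
i=ctrl.get_image("wrist")
cv2.imwrite("pics/wrist3.png",cv2.resize(i["color"][:,:,::-1],None,fx=1.5,fy=1.5))
E
```

```text
3.625 [ 0.5494 -0.2234  0.1832] [-0.83 -0.33 -1.1 ] 0.00018741907813618356
.552,-.224,.156 [0.27 0.05 2.72] [ 0. -0. -0.]
.552,-.224,.132 [0.26 0.04 5.12] [ 0. -0. -0.]
```

View pics/wrist3.png

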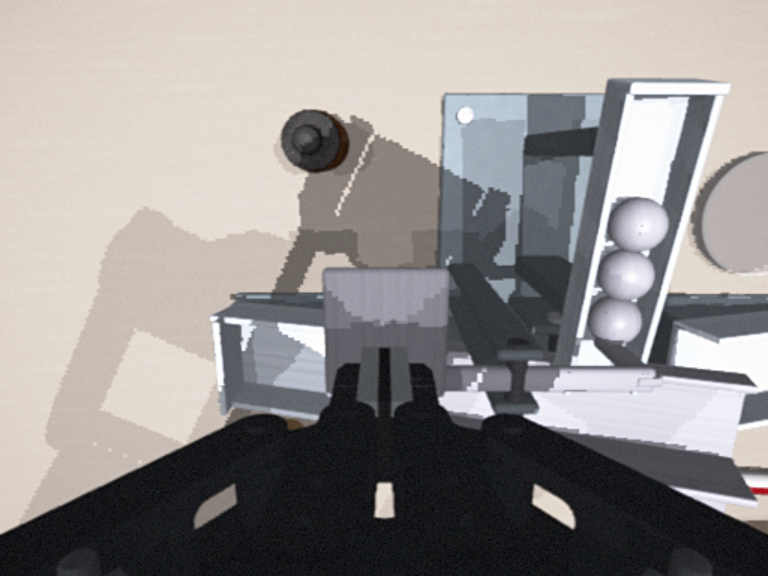

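Emit:
play_rows(motion=[[[1, 0.3, 0, 1.5, 0, 0, 0], [1, 0.3, 0, 2.5, 0, 0, 0], [1, 0.3, 0, 3.5, 0, 0, 0], [1, 0.3, 0, 4.3, 0, 0, 0], [1, 0.3, 0, 4.3, 0, 0, 0], [1, 0.3, 0, 4.3, 0, 0, 0]]])

```text
t: 4.42
tool_pos: [0.5532, -0.2239, 0.142]
tool_rot: [3.139, -0.083, 0.004]
contact_force: [-1.5, 1.9, 1.8]
opening: 0.0
```

```bash
python3 rel.py; python3 - <<'E'
from station import ctrl
import cv2
i=ctrl.get_image("wrist")
cv2.imwrite("pics/wrist4.png",cv2.resize(i["color"][:,:,::-1],None,fx=1.5,fy=1.5))
E
```

```text
4.425 [ 0.5532 -0.2239  0.142 ] [-1.54  1.94  1.84] 1.84317931648296e-05
```

View pics/wrist4.png

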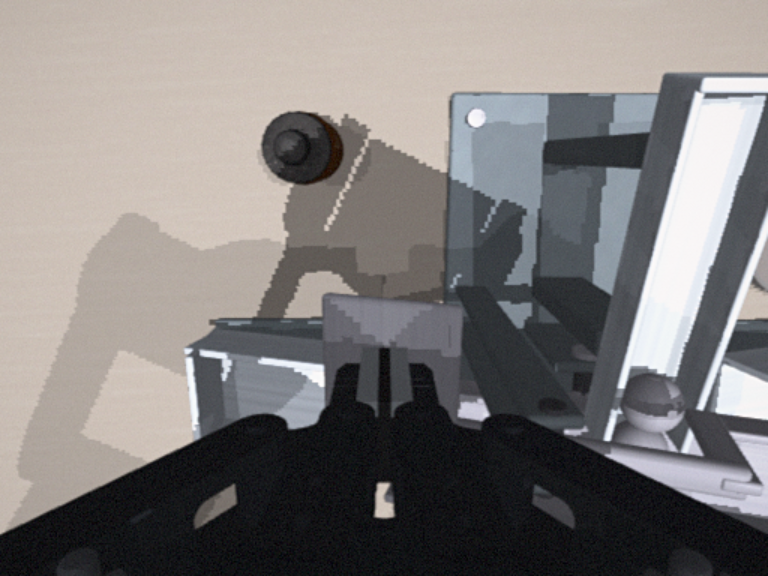

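The balls have started to run (one at 650,400). I press 3 mm further and hold.

Emit:
play_rows(motion=[[[1, 0, 0, 0.3, 0, 0, 0], [1, 0, 0, 0.3, 0, 0, 0], [1, 0, 0, 0.3, 0, 0, 0], [1, 0, 0, 0.3, 0, 0, 0], [1, 0, 0, 0.3, 0, 0, 0], [1, 0, 0, 0.3, 0, 0, 0], [1, 0, 0, 0.3, 0, 0, 0], [1, 0, 0, 0.3, 0, 0, 0], [1, 0, 0, 0.3, 0, 0, 0], [1, 0, 0, 0.3, 0, 0, 0], [1, 0, 0, 0.3, 0, 0, 0], [1, 0, 0, 0.3, 0, 0, 0], [1, 0, 0, 0.3, 0, 0, 0], [1, 0, 0, 0.3, 0, 0, 0], [1, 0, 0, 0.3, 0, 0, 0], [1, 0, 0, 0.3, 0, 0, 0]]])

```text
t: 6.48
tool_pos: [0.5533, -0.2239, 0.1391]
tool_rot: [3.139, -0.083, 0.005]
contact_force: [2.0, -0.1, 3.0]
opening: 0.0004
```

```bash
python3 rel.py; python3 - <<'E'
from station import ctrl
import cv2,numpy as np
for n in("wrist","scene","top"):
    i=ctrl.get_image(n);c=i["color"][:,:,::-1]
    if n=="scene":c=c[170:310,200:360]
    if n=="top":c=c[110:255,185:405]
    f=1.5 if n=="wrist" else 3.6
    cv2.imwrite(f"pics/{n}5.png",cv2.resize(c,None,fx=f,fy=f))
E
```

```text
6.475 [ 0.5533 -0.2239  0.1391] [ 1.96 -0.07  3.01] 0.0003928759845888399
```

View pics/wrist5.png

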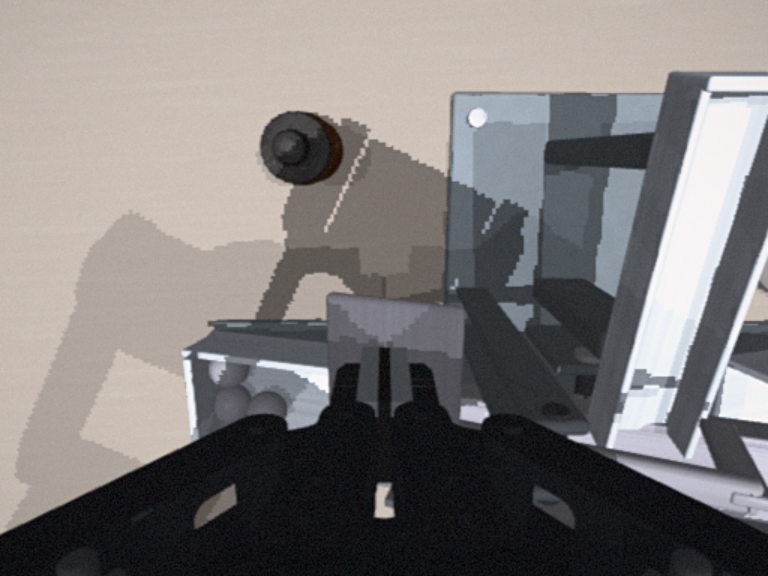

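View pics/scene5.png

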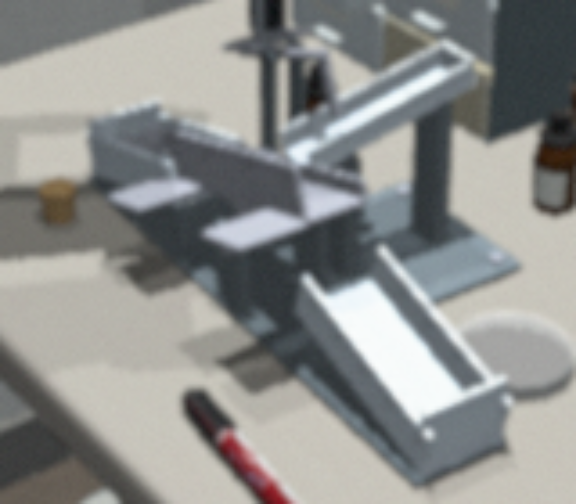

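View pics/top5.png

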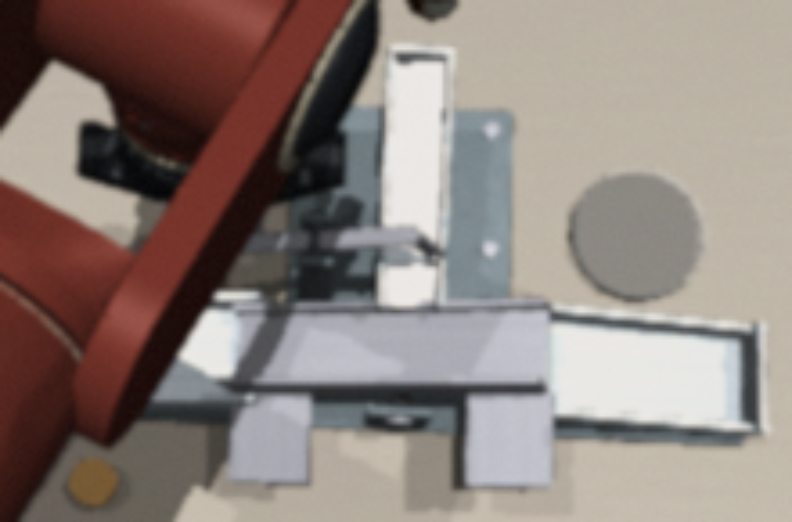

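All three balls are in the left chute (wrist view at 228,370; 232,403; 267,405). The feed and the right chute are empty. I release straight up and clear off.

Emit:
play_rows(motion=[[[1, 0, 0, -0.8, 0, 0, 0], [1, 0, 0, -1.8, 0, 0, 0], [1, 0, 0, -3.5, 0, 0, 0], [1, 0, 0, -7, 0, 0, 0], [1, 0, 0, -11, 0, 0, 0], [1, -5, 0, -13, 0, 0, 0], [1, -10, 0, -13, 0, 0, 0], [1, -15, 0, -13, 0, 0, 0], [1, -18, 0, -13, 0, 0, 0], [1, -18, 0, -13, 0, 0, 0], [1, -18, 0, -13, 0, 0, 0]]])

```text
t: 8.0
tool_pos: [0.3735, -0.2144, 0.2694]
tool_rot: [3.138, -0.083, 0.006]
contact_force: [0.6, 0.6, 0.1]
opening: 0.0002
```

```bash
python3 rel.py; python3 - <<'E'
from station import ctrl
import cv2,numpy as np
for n in("wrist","top"):
    i=ctrl.get_image(n);c=i["color"][:,:,::-1]
    if n=="top":c=c[110:255,185:405]
    f=1.5 if n=="wrist" else 3.6
    cv2.imwrite(f"pics/{n}6.png",cv2.resize(c,None,fx=f,fy=f))
E
```

```text
8.0 [ 0.3735 -0.2144  0.2694] [0.58 0.62 0.08] 0.00018432719628158392
```

View pics/wrist6.png

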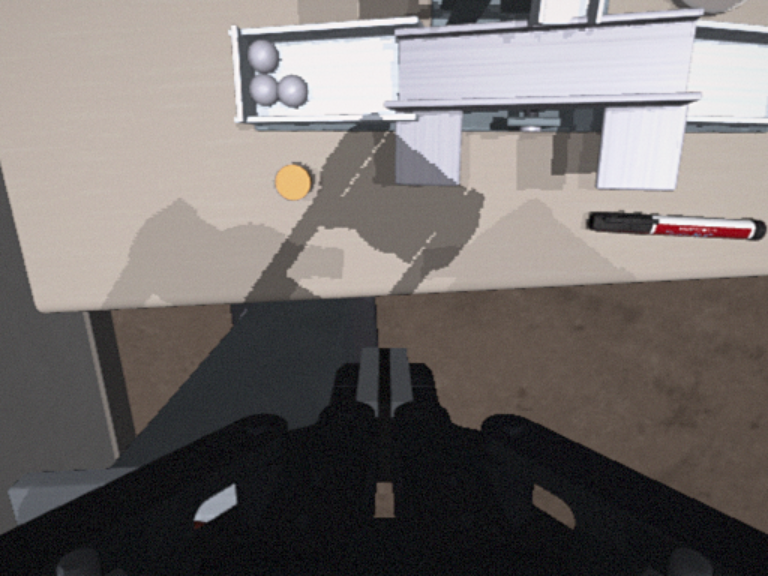

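View pics/top6.png

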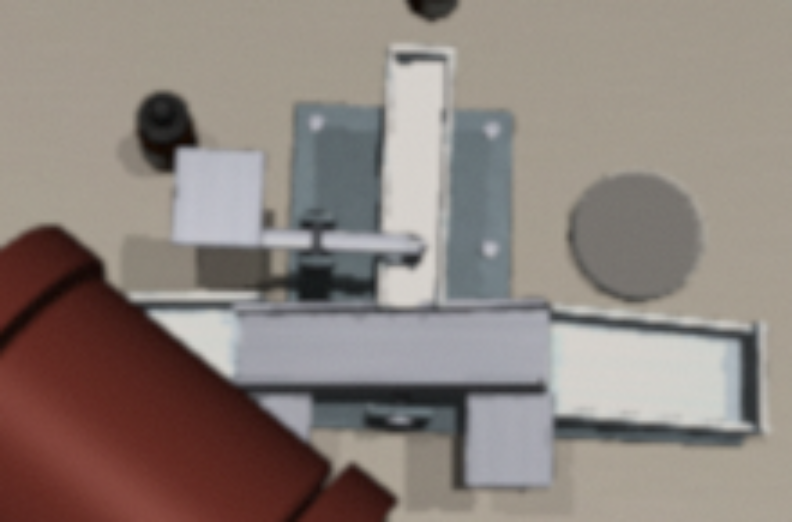

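The wrist view shows the three balls at the outer end of the left chute (263,55; 263,90; 293,90). In the top view the lever pad is back where it started (176–263, 150–243), and the bottle and dish have not moved.

```bash
python3 -c "
from station import ctrl
print(ctrl.finish_job())"
```

```text
the job is handed in; nothing more can be done
None
```

All three balls are in the left chute, the one the gate did not lead to at the start, and I have handed the job in. With the gripper shut, I pressed the raised left pad until the gate fell over to the left. I then pressed the release lever, held it down until the balls had run through, and let it come back up.

- **Balls:** the last pictures show all three at rest at the closed outer end of the left chute. The feed and the right chute are empty.
- **Gate and lever:** the gate lies left end down, and the lever is back at its rest position.
- **Bystanders:** the dropper bottle and Petri dish match their first pictures. The cork and marker also look undisturbed, but I judged those by eye only.
- **Limits:** the forces I read at the end of each move were about 4 N or less. The last move ended at 8.0 s, with the arm clear of everything.

No check failed or disagreed.

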